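Book out the consumables chest and hold its lid half open

ROBOT

A 6-joint arm with a two-finger parallel gripper is mounted at the origin on the work surface; the furniture and walls round the work are solid. World frame = base frame: x ahead of the robot, y to its left, z up, the work surface at z = 0. Lengths are in mm, angles in rad, forces in N, time in s.
With the tool pointing down it reaches from about 400 to 925 mm from the base axis. Payload 12.5 kg.
Tool frame: the origin (TCP) lies on the front face of the gripper's body, between the roots of the fingers; the fingertips stand 78 mm ahead of it and the grasp point (between the pads) lies 59 mm ahead of it (env.nose_length is the distance from the TCP to the fingertips, in mm); z points along the fingers, y is the line along which they close (so a half turn about z gives the same grasp; the last joint's range is limited). The gripper opens to 95 mm and grips with 3 to 60 N. Pads are 20 mm wide; open, the fingers measure 119 mm over their backs; the gripper's body (75 mm by 180 mm) begins 59 mm behind the grasp point.
Start: joints at [-1.41, 0.491, 1.559, -0, 1.092, -0.106], TCP at [164.8, -602.892, 292.261] pointing down, gripper open.
Joint ranges: [-3.1, 3.1], [-0.84, 2.19], [0.05, 2.79], [-1.13, 4.28], [0.06, 2.93], [-2.69, 2.69]. Speed limits (rad/s): [2.22, 2.22, 2.79, 3.14, 3.14, 3.14].

INTERFACE

Orientations are given as [roll, pitch, yaw] about the fixed x, y, z axes, in that order (R = Rz(yaw) Ry(pitch) Rx(roll)).
In Python, from cell import env gives the robot as it stands.
- The arm moves only by the tool jog_arm, never from a script. Its argument "motion" is a list of rows, each a list of 7 numbers: the turn, a rotation vector about the tool's x, y, z in degrees, then the shift along the tool's x, y, z in mm, then the finger opening in mm, from 0 to 95.1. In form: [[wx, wy, wz, x, y, z, hand], ...]. A call has 1 to 10 rows; each row shifts and turns the commanded pose from where the row before left it, along the tool's axes as they then stand; what a row does not reach is not made up. A row lasts 1/8 s, in which the tool goes at most 62.5 mm and 10.7 degrees, less where a joint would pass 70% of its speed; a pose out of reach is approached as far as the arm can. A call is refused whole if a number of a shift passes 62.5 or a number of a turn 10.7, either way. A call with a gripper value outside its range is refused whole. The fingers move at their own pace and stop on an object; the grip force is fixed at half the most. Time passes only in rows, so rows that do not move let the fingers close. It gives the time, the measured TCP pose, the force, the opening and the grip force at its end, in the units of the state.
- env.state(): the state, without advancing time (a new reading comes with each control period).
- env.read_camera(name): name is "scene" or "side" or "wrist"; returns a dict with "color" (384x512x3 uint8, red, green, blue), "z_map" (384x512 float32, mm along the optical axis (not along the pixel's ray), 0 where there is no reading), "camera_matrix" (3x3 intrinsics, pixels), "k1" (the pictures are not rectified: a ray, as slopes to the right and down, at radius r is drawn at 1 + k1 r^2 times it, then the intrinsics apply), "world_to_cam" (4x4, takes a point from world to camera coordinates). Camera axes: x right, y up, looking along -z (the intrinsics and any distortion apply to the point x, -y, -z); pixel columns grow to the right and rows downward; lengths in mm; the calibration is good to about 2 mm. A picture is of the moment at which its call begins.
- env.job_done(): hands the job in; it is judged then, once.
Trained networks look in the newest picture that a camera, given by its name, has taken for a name from the list of things; names that differ only in an ending like _2 or _b are one class to them, and where a whole thing is asked for, a point or a joint stands for the part that bears it (a point fixed in the world has none). Each returns a list of dicts, best first, with "score" (0 to 1); they miss things now and then, are a little off and sometimes report something else, mostly with a low value. They report only what shows in the picture. A call takes as long as a camera call. They do not tell look-alikes from the thing itself.
- env.recognise(camera, thing): "location" ([column, row] in pixels, amid what is visible of it).
The state is a dict: "t": time; "joints": joint angles; "qvel": joint speeds; "tau": joint torques, N m; "eef_pos": TCP position; "tcp_rot": TCP orientation; "ft_force": force on the tool from outside, world axes, zero at the start; "moment": the same for the moment, N m; "opening": opening from 0.0 (shut) to 1.0 (fully open); "grip_force": force on a finger pad.
Only numpy, scipy, OpenCV 4.12 (cv2) and the standard library are available. Lean on these libraries where they do the work, as an engineer would, in place of code of your own. Each camera call takes 0.05 s, during which the arm holds its last target. There are 200 camera calls.

TASK

Take the yellow code reader out of its cradle, hold it still with its nose square to the code on the chest's sloped plate, about 7 cm from it, for two seconds, and stand it back in its cradle. Then raise the chest's lid by its steel handle to 45 degrees and finish while holding it there, as it falls shut by itself; leave the spray can, tape measure and flange where they are.

Things in the scene. Friction and masses are not known exactly. Their poses are not given: they have to be found in the camera images.
- code_reader: loose yellow hand-held code reader, 0.13 to 0.25 kg, round all the way: a nose 48 mm in diameter from its underside up to 34 mm, narrowing to a straight handle 30 mm in diameter from 52 to 122 mm, 126 mm long in all. It starts standing nose down in its cradle. Origin: centre of the underside (the reading window); z runs along its axis from the window to the handle's end (up while it stands), so it reads along -z
- cradle: fixed charging cradle: 96 x 96 x 6 mm black foot with a grey round cup 68 mm outside, 58 mm inside, rim 24 mm above the table. Origin: centre of the underside, on the table; z up. The reader stands on the cup's floor, 6 mm above the origin, so its nose has 5 mm of play all round
- chest: fixed blue steel chest, 180 mm deep (x) by 220 mm wide (y), lid top 96 mm above the table. Origin: centre of the underside, on the table; its x points from the front (handle side) to the hinge side, z up. The lid's hinge axis is parallel to y at x = +94 mm, z = 90 mm
- chest_lid (a joint): opening angle of the chest's lid in rad: 0 shut, grows as the front edge rises, stop at 1.4; a spring and its weight shut it when let go (it takes about 3 N upward at the handle when shut, about 5 N at 45 degrees)
- lid_handle (a point): round steel pull bar on the lid, 10 mm in diameter and 100 mm long along y, carried at its two ends by legs that run back to the lid. Origin: centre of the bar, 30 mm ahead of the lid's front edge, 26 mm above the lid's upper face and 122 mm above the table when shut; 217 mm ahead of and 32 mm above the hinge axis. Its axes turn with the lid (parallel to the chest's when shut). The bar is round and can turn between gripper fingers that pinch it front and back
- code_plate (a point): white plate 50 x 60 mm with a 30 mm square black and white code, on top of the lid near the middle, sloped 0.44 rad so that it faces up and towards the chest's front. Origin: centre of the printed face, 116 mm above the table when the lid is shut; z points out of the face, y is the chest's y
- spatter_spray: bystander: white and blue spray can with red cap, 53 mm in diameter, 200 mm tall, standing. Origin: centre of the underside
- tape_measure: bystander: yellow tape measure, 65 x 79 x 35 mm, lying. Origin: centre of the underside
- ring_flange: bystander: steel ring flange, 62 mm in diameter, 12 mm high, lying. Origin: centre of the underside
Things that resemble listed ones, but are neither listed nor needed, are in the scene too. What is shaped like the code_reader but purple is not meant. Several things look just like the cradle: the one meant starts farthest from the robot's base.

How it is judged (in metres and radians):
On the way, in this order (a step that is already met when the one before it is completed fails the run):
1. the reader is held still, square to the code (within 0.2 rad), its window 40 to 110 mm in front of the plate and within 20 mm of the middle of the code sideways, for 1.5 s (z of code_reader in the frame of code_plate between 0.04 and 0.11 m and x of code_reader in the frame of code_plate between -0.02 and 0.02 m and y of code_reader in the frame of code_plate between -0.02 and 0.02 m and angle between the z axis of code_reader and the z axis of code_plate, either way round below 0.2 rad and linear speed of code_reader below 0.03 m/s), for 1.5 s.
2. the reader stands in its cradle again, let go (horizontal distance between code_reader and cradle below 0.009 m and height (world z) of code_reader below 0.012 m and angle between code_reader's own z axis and vertical below 0.1 rad and contact force between the fingers and code_reader below 0.1 N), for 0.2 s.
At the end, for the whole second after the job is handed in: The fingers hold the lid by its handle (the middle of the bar within 50 mm of the grasp point) at 45 degrees (0.68 to 0.89 rad), still, and the reader stands upright in its cradle (value of joint chest_lid between 0.68 and 0.89 rad and velocity of joint chest_lid between -0.05 and 0.05 rad/s and contact force between the fingers and chest_lid above 1 N and distance between the grasp point and lid_handle below 0.05 m and horizontal distance between code_reader and cradle below 0.009 m and height (world z) of code_reader below 0.012 m and angle between code_reader's own z axis and vertical below 0.1 rad and linear speed of code_reader below 0.02 m/s); the arm keeps its last pose, push and grip.
It fails at once if the lid is opened while the reader is out of its cradle (value of joint chest_lid above 0.2 rad and distance between code_reader and cradle above 0.04 m).
It fails at once if the reader is dropped or knocked over (angle between code_reader's own z axis and vertical above 1.2 rad).
It fails at once if the spray can is moved or tipped (distance of spatter_spray from where it was at the start of the episode above 0.03 m or angle between spatter_spray's own z axis and vertical above 0.5 rad).
It fails at once if the tape measure is moved (distance of tape_measure from where it was at the start of the episode above 0.03 m).
It fails at once if the flange is moved (distance of ring_flange from where it was at the start of the episode above 0.03 m).
It also fails if it takes over 67 s, if anything falls off the work surface, if the arm or the gripper's body presses on something with over 40 N, if the wrist force passes 120 N, or if a joint passes its speed limit or range.

## Working session

There is one attempt and no reset: what is moved stays moved. The work goes in short steps, Python scripts to look and compute and a tool call to move; the robot and the scene stay as the last step left them, time stands still between calls to the robot, and variables do not carry over. Pictures are saved under pics/ and viewed, at most 10 in all, crops included, and the job is handed in when it is done.

Besides the shell and the picture viewer there is one more tool, called after "Call:" as name(argument=value, ...), one argument or row to a line, values as JSON. jog_arm: Moves the arm, as the interface text tells. Its arguments: {"type":"object","properties":{"motion":{"type":"array"}},"required":["motion"]}

```bash
mkdir -p pics; ls; cat > h.py <<'E'
import numpy as np, cv2
from cell import env
from scipy.spatial.transform import Rotation as R
def deproj(im,u,v,z):
    K=im["camera_matrix"];d=np.array([im["k1"],0,0,0,0.])
    # drawn = ray*(1+k1 r^2)
    p=cv2.undistortPointsIter(np.array([[[u,v]]],float),K,d,None,None,(3,50,1e-10)).reshape(2)
    c=np.array([p[0]*z,-p[1]*z,-z,1.])
    return (np.linalg.inv(im["world_to_cam"])@c)[:3]
def cloud(im):
    z=im["z_map"];h,w=z.shape;v,u=np.mgrid[0:h,0:w]
    d=np.array([im["k1"],0,0,0,0.])
    p=cv2.undistortPointsIter(np.stack([u,v],-1).reshape(-1,1,2).astype(float),np.array(im["camera_matrix"],float),d,None,None,(3,50,1e-10)).reshape(h,w,2)
    c=np.stack([p[...,0]*z,-p[...,1]*z,-z,np.ones_like(z)],-1)
    P=(c@np.linalg.inv(im["world_to_cam"]).T)[...,:3]; P[z==0]=np.nan
    return P
E
python3 - <<'E'
from h import *
s=env.state();print({k:np.round(v,3) for k,v in s.items()})
ims=[]
for c in ["scene","side"]:
    im=env.read_camera(c);ims.append(im);P=cloud(im)
    print(c,np.round(np.linalg.inv(im["world_to_cam"])[:3,3]))
    cv2.imwrite(f"pics/{c}.png",im["color"][...,::-1])
    for t in ["code_reader","cradle","chest","lid_handle","code_plate","spatter_spray","tape_measure","ring_flange"]:
        for r in env.recognise(c,t):
            u,v=np.array(r["location"]).astype(int)
            print(t,round(r["score"],2),(u,v),np.round(P[v,u]))
E
```

```text
pics
{'t': np.float64(0.0), 'joints': array([-1.41 ,  0.492,  1.559,  0.   ,  1.092, -0.106]), 'qvel': array([-0.001, -0.001,  0.001,  0.002,  0.   ,  0.001]), 'tau': array([-1.0000e-03, -6.1264e+01, -2.5818e+01,  6.9000e-02,  4.8000e-02,
       -0.0000e+00]), 'eef_pos': array([ 164.746, -602.726,  291.636]), 'tcp_rot': array([-3.14 , -0.   ,  0.267]), 'ft_force': array([ 0.097, -0.359,  0.053]), 'moment': array([ 0.006, -0.043,  0.01 ]), 'grip_force': np.float64(0.0), 'opening': np.float64(1.002)}
scene [172. 730. 924.]
cradle 0.72 (np.int64(292), np.int64(231)) [369.  55.   6.]
cradle 0.65 (np.int64(209), np.int64(294)) [482. 339.  22.]
chest 0.68 (np.int64(231), np.int64(182)) [573.  31.  98.]
lid_handle 0.88 (np.int64(236), np.int64(173)) [574.  -4. 103.]
code_plate 0.61 (np.int64(238), np.int64(172)) [575. -19.  93.]
spatter_spray 0.79 (np.int64(315), np.int64(127)) [ 432. -302.  107.]
tape_measure 0.88 (np.int64(260), np.int64(137)) [ 614. -266.   30.]
ring_flange 0.58 (np.int64(267), np.int64(269)) [385. 197.  -2.]
side [ 141. 1119.  890.]
code_reader 0.89 (np.int64(227), np.int64(259)) [495. 342.  89.]
code_reader 0.8 (np.int64(223), np.int64(302)) [460. 449.  60.]
code_reader 0.44 (np.int64(247), np.int64(176)) [577.   1. 104.]
cradle 0.7 (np.int64(233), np.int64(283)) [478. 349.  19.]
cradle 0.68 (np.int64(305), np.int64(229)) [367.  81.  22.]
chest 0.86 (np.int64(245), np.int64(182)) [577.  16.  91.]
chest 0.48 (np.int64(286), np.int64(263)) [379. 220.   8.]
lid_handle 0.94 (np.int64(245), np.int64(176)) [590. -16.  90.]
code_plate 0.69 (np.int64(250), np.int64(176)) [568.  -2. 104.]
spatter_spray 0.73 (np.int64(319), np.int64(142)) [ 429. -296.   99.]
tape_measure 0.77 (np.int64(265), np.int64(149)) [ 621. -288.   33.]
ring_flange 0.86 (np.int64(284), np.int64(258)) [391. 199.   4.]
```

```bash
python3 - <<'E'
import cv2
a=cv2.imread("pics/scene.png");b=cv2.imread("pics/side.png")
x=cv2.resize(a[60:380,130:400],None,fx=2.2,fy=1.85)
cv2.imwrite("pics/a1.png",x)
cv2.imwrite("pics/b1.png",cv2.resize(b[80:360,130:400],None,fx=2.2,fy=2.1))
E
```

```text
(no output)
```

View pics/a1.png

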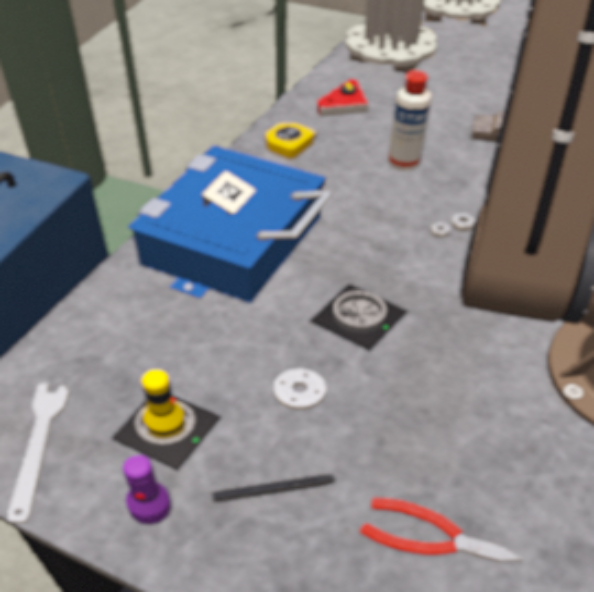

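View pics/b1.png

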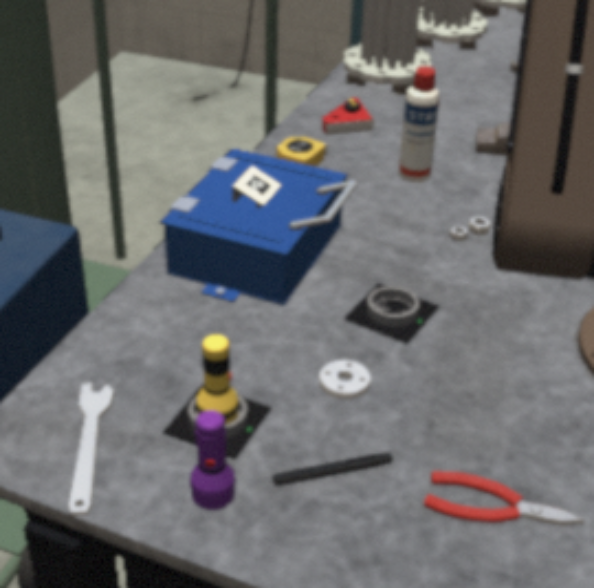

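The scene picture shows the yellow reader in its cradle at about (165,400) of the crop, purple look-alike beside it at (147,490), the chest with the handle facing the robot (295,215), the plate at (228,190). The second cradle at (360,310) is nearer the base and empty, so the reader's cradle is the one meant. Next I measure from the depth clouds.

```bash
python3 - <<'E'
from h import *
for c in ["scene","side"]:
    im=env.read_camera(c);P=cloud(im);C=im["color"].astype(int)
    hsv=cv2.cvtColor(im["color"],cv2.COLOR_RGB2HSV)
    x,y,z=P[...,0],P[...,1],P[...,2]
    print(c,"f",im["camera_matrix"][0][0])
    t=(np.hypot(x-600,y)>250)&(np.abs(x-480)<150)&(np.abs(y-300)<200);print("table z",np.nanmedian(z[t]))
    m=(hsv[...,0]>18)&(hsv[...,0]<35)&(hsv[...,1]>140)&(np.hypot(x-485,y-342)<60)
    for lo,hi in [(10,40),(40,60),(60,100),(110,124),(124,140)]:
        q=P[m&(z>lo)&(z<hi)]
        if len(q):print("reader",lo,len(q),q.mean(0).round(1),q.min(0).round(),q.max(0).round())
    near=(np.abs(x-580)<170)&(np.abs(y)<170)
    blue=(hsv[...,0]>100)&(hsv[...,0]<125)&(hsv[...,1]>150)&near&(z>85)&(z<106)
    q=P[blue].astype(np.float32);(cx,cy),wh,a=cv2.minAreaRect(q[:,:2]);print("lid",len(q),np.median(q[:,2]),(cx,cy),wh,a, cv2.boxPoints(((cx,cy),wh,a)).round().tolist())
    w=(hsv[...,1]<70)&near&(hsv[...,2]>60)
    h=w&(z>106)&(x<545)
    q=P[h];print("handle",len(q));
    if len(q):
        qq=q-q.mean(0);vv=np.linalg.svd(qq)[2][0];print(q.mean(0).round(1),q.min(0).round(),q.max(0).round(),vv.round(3))
    pl=w&(z>98)&(x>545)&(x<650)
    q=P[pl];print("plate",len(q))
    if len(q):
        mu=np.median(q,0);vv=np.linalg.svd(q-q.mean(0))[2][2];print(q.mean(0).round(1),mu.round(1),vv.round(3)*np.sign(vv[2]),q.min(0).round(),q.max(0).round())
E
```

```text
scene f 398.4941772166014
table z -1.3313890957458625
reader 10 72 [488.8 341.   31.1] [479. 311.  16.] [513. 351.  40.]
reader 40 135 [494.8 335.5  48.1] [479. 308.  40.] [521. 351.  59.]
reader 60 78 [496.1 336.7  75.5] [488. 323.  60.] [511. 342.  96.]
reader 110 39 [493.7 333.6 118. ] [488. 319. 111.] [506. 341. 124.]
reader 124 98 [500.9 328.3 129.4] [488. 314. 124.] [513. 341. 135.]Traceback (most recent call last):
  File "<stdin>", line 14, in <module>
cv2.error: OpenCV(4.12.0) /io/opencv/modules/imgproc/src/convhull.cpp:143: error: (-215:Assertion failed) total >= 0 && (depth == CV_32F || depth == CV_32S) in function 'convexHull'
```

```bash
python3 - <<'E'
from h import *
for c in ["scene","side"]:
    im=env.read_camera(c);P=cloud(im)
    hsv=cv2.cvtColor(im["color"],cv2.COLOR_RGB2HSV)
    x,y,z=P[...,0],P[...,1],P[...,2]
    m=(hsv[...,0]>18)&(hsv[...,0]<35)&(hsv[...,1]>140)&(np.hypot(x-485,y-342)<60)
    q=P[m&(z>124)&(z<140)];print(c,"top",len(q),q.mean(0).round(1),q.min(0).round(),q.max(0).round())
    near=(np.abs(x-580)<170)&(np.abs(y)<170)
    blue=(hsv[...,0]>100)&(hsv[...,0]<125)&(hsv[...,1]>150)&near&(z>88)&(z<106)
    q=P[blue]
    r=cv2.minAreaRect(np.ascontiguousarray(q[:,None,:2],dtype=np.float32));print("lid",len(q),np.median(q[:,2]),r,cv2.boxPoints(r).round().tolist())
    w=(hsv[...,1]<70)&near&(hsv[...,2]>60)
    q=P[w&(z>106)&(x<545)];print("handle",len(q));
    if len(q):
        vv=np.linalg.svd(q-q.mean(0))[2][0];print(q.mean(0).round(1),q.min(0).round(),q.max(0).round(),vv.round(3))
    q=P[w&(z>98)&(x>545)&(x<650)];print("plate",len(q))
    if len(q):
        vv=np.linalg.svd(q-q.mean(0))[2][2];print(q.mean(0).round(1),np.median(q,0).round(1),vv.round(3)*np.sign(vv[2]),q.min(0).round(),q.max(0).round())
E
```

```text
scene top 101 [500.8 328.3 129.2] [488. 315. 124.] [514. 342. 134.]
lid 2467 93.88435688636537 ((591.9622802734375, -26.2227783203125), (225.24557495117188, 184.58108520507812), 87.50456237792969) [[495.0, -135.0], [679.0, -143.0], [689.0, 82.0], [505.0, 90.0]]
handle 147
[476.1 -18.4 119.8] [463. -76. 106.] [506.  32. 128.] [-0.067 -0.998 -0.007]
plate 276
[594.2 -26.2 113.4] [593.5 -26.2 113.2] [-0.344  0.051  0.938] [570. -59.  98.] [620.   2. 126.]
side top 32 [493.9 336.5 128. ] [484. 326. 124.] [507. 344. 132.]
lid 1804 92.90392543883593 ((589.397705078125, -23.746871948242188), (228.93832397460938, 183.49984741210938), 87.94099426269531) [[494.0, -135.0], [677.0, -141.0], [685.0, 87.0], [502.0, 94.0]]
handle 128
[474.5 -15.6 117.9] [461. -76. 107.] [506.  34. 126.] [ 0.05   0.999 -0.006]
plate 224
[591.3 -24.8 112.8] [591.1 -23.8 113.3] [-0.399  0.036  0.916] [567. -58.  98.] [619.   7. 126.]
```

Call:
jog_arm(
  motion=[
    [0,0,-10.3,0,0,-20,95],
    [0,0,-10.3,0,0,-20,95],
    [0,0,-10.3,0,0,-20,95],
    [0,0,-10.3,0,0,-20,95],
    [0,0,-10.3,0,0,-20,95],
    [0,0,-10.3,0,0,-20,95],
    [0,0,-10.3,0,0,-20,95],
    [0,0,0,56,34,0,95],
    [0,0,0,56,34,0,95],
    [0,0,0,56,34,0,95],
  ],
)

```text
t: 2.3
eef_pos: [270.0, -445.5, 432.3]
tcp_rot: [3.141, 0.0, 1.525]
ft_force: [1.7, 0.0, 0.4]
opening: 1.0
grip_force: 0.0
```

Call:
jog_arm(
  motion=[
    [0,0,0,56,34,0,95],
    [0,0,0,56,34,0,95],
    [0,0,0,56,34,0,95],
    [0,0,0,56,34,0,95],
    [0,0,0,56,34,0,95],
    [0,0,0,56,0,0,95],
    [0,0,0,40,0,0,95],
    [0,0,0,0,0,0,95],
    [0,0,0,0,0,0,95],
    [0,0,0,0,0,0,95],
  ],
)

```text
t: 3.55
eef_pos: [447.9, -92.8, 432.1]
tcp_rot: [-3.141, 0.0, 1.524]
ft_force: [-0.2, -0.2, -0.1]
opening: 0.995
grip_force: 0.0
```

```bash
python3 - <<'E'
from h import *
s=env.state();print(s["t"],s["eef_pos"],s["tcp_rot"],s["joints"])
im=env.read_camera("wrist");cv2.imwrite("pics/w1.png",im["color"][...,::-1])
W=np.linalg.inv(im["world_to_cam"]);print(W.round(2))
T=np.eye(4);T[:3,:3]=R.from_euler("xyz",s["tcp_rot"]).as_matrix();T[:3,3]=s["eef_pos"];print((np.linalg.inv(T)@W).round(3))
for t in ["chest","lid_handle","code_plate"]:
  P=cloud(im)
  for r in env.recognise("wrist",t):
    u,v=np.array(r["location"]).astype(int);print(t,r["score"],u,v,P[v,u].round(1))
E
```

```text
3.55 [447.89824747 -92.77072901 432.13839972] [-3.14148152e+00  1.28142752e-04  1.52387104e+00] [-3.48746737e-01  1.17487177e-01  1.72821556e+00 -1.61443602e-04
  1.29595794e+00 -3.01777623e-01]
[[ 1.0000e+00  4.0000e-02  1.0000e-02  4.5206e+02]
 [-5.0000e-02  9.7000e-01  2.6000e-01 -2.1320e+01]
 [-0.0000e+00 -2.6000e-01  9.7000e-01  5.2528e+02]
 [ 0.0000e+00  0.0000e+00  0.0000e+00  1.0000e+00]]
[[  0.      0.967   0.256  71.556]
 [  1.     -0.      0.      0.791]
 [  0.      0.256  -0.967 -93.155]
 [  0.      0.      0.      1.   ]]
chest 0.72 361 105 [582.7 -17.5 112.7]
code_plate 0.67 358 103 [579.1 -14.7 111.4]
```

View pics/w1.png

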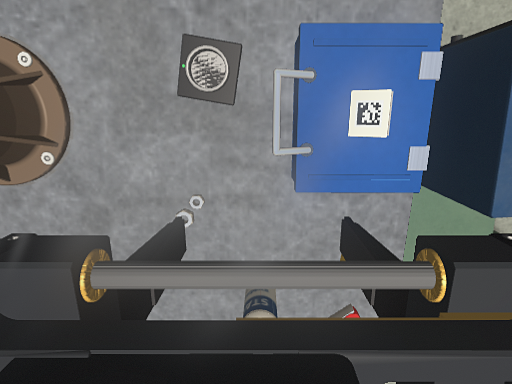

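The wrist view shows the whole chest: bar at about (278,112), plate with code at (370,113), lid (296–440, 25–192). I measure them here.

```bash
python3 - <<'E'
from h import *
im=env.read_camera("wrist");P=cloud(im)
hsv=cv2.cvtColor(im["color"],cv2.COLOR_RGB2HSV)
x,y,z=P[...,0],P[...,1],P[...,2]
v,u=np.mgrid[0:384,0:512]
win=(v<205)
near=(x>420)&(x<720)&(np.abs(y+25)<150)&win
blue=(hsv[...,0]>100)&(hsv[...,0]<125)&(hsv[...,1]>150)&near&(z>88)&(z<102)&(u<445)
q=P[blue];r=cv2.minAreaRect(np.ascontiguousarray(q[:,None,:2],dtype=np.float32));print("lid",len(q),np.median(q[:,2]),r)
w=(hsv[...,1]<90)&near&(hsv[...,2]>60)
q=P[w&(z>110)&(x<480)];vv=np.linalg.svd(q-q.mean(0))[2][0];print("bar",len(q),q.mean(0).round(1),q.min(0).round(),q.max(0).round(),vv.round(3))
q=P[w&(z>98)&(x>545)&(x<640)];vv=np.linalg.svd(q-q.mean(0))[2][2];print("plate",len(q),q.mean(0).round(1),vv.round(3)*np.sign(vv[2]),q.min(0).round(),q.max(0).round())
q=P[near&(u>355)&(u<384)&(v>98)&(v<128)&(hsv[...,2]<90)];print("code",len(q),((q.min(0)+q.max(0))/2).round(1),(q.max(0)-q.min(0)).round(1))
E
```

```text
lid 14231 96.29112867190452 ((593.2130737304688, -29.172348022460938), (226.2671661376953, 185.65020751953125), 87.258056640625)
bar 712 [470.4 -21.1 125. ] [463. -77. 117.] [480.  32. 129.] [-0.031 -1.    -0.004]
plate 1878 [593.3 -27.6 116.8] [-0.407  0.017  0.913] [568. -59.  98.] [620.   3. 128.]
code 148 [591.3 -28.8 116.7] [25.7 27.1 14.8]
```

Call:
jog_arm(
  motion=[
    [0,0,0,58,6,0,95],
    [0,0,0,58,6,0,95],
    [0,0,0,58,6,0,95],
    [0,0,0,58,6,10,95],
    [0,0,0,58,6,10,95],
    [0,0,0,55,6,10,95],
    [0,0,0,0,0,0,95],
    [0,0,0,0,0,0,95],
  ],
)

```text
t: 4.8
eef_pos: [499.6, 250.9, 402.0]
tcp_rot: [-3.141, 0.0, 1.526]
ft_force: [0.2, -0.3, 0.6]
opening: 0.999
grip_force: 0.0
```

```bash
python3 - <<'E'
from h import *
s=env.state();print(s["t"],s["eef_pos"],s["tcp_rot"],s["joints"].round(2))
im=env.read_camera("wrist");cv2.imwrite("pics/w2.png",im["color"][...,::-1]);P=cloud(im)
hsv=cv2.cvtColor(im["color"],cv2.COLOR_RGB2HSV)
x,y,z=P[...,0],P[...,1],P[...,2]
m=(hsv[...,0]>18)&(hsv[...,0]<35)&(hsv[...,1]>140)&(np.hypot(x-500,y-332)<60)
for lo,hi in [(10,42),(60,122),(126,140)]:
    q=P[m&(z>lo)&(z<hi)]
    print("reader",lo,len(q),q.mean(0).round(1),q.min(0).round(1),q.max(0).round(1),((q.min(0)+q.max(0))/2).round(1))
c=(hsv[...,1]<70)&(hsv[...,2]>90)&(z>15)&(z<32)&(np.hypot(x-500,y-332)<60);q=P[c]
print("cup",len(q),q.min(0).round(),q.max(0).round(),((q.min(0)+q.max(0))/2).round(1))
b=(hsv[...,2]<60)&(z<14)&(np.hypot(x-500,y-332)<80)&(z>-5);q=P[b]
print("foot",len(q),cv2.minAreaRect(np.ascontiguousarray(q[:,None,:2],dtype=np.float32)))
q=P[(hsv[...,0]>130)&(hsv[...,0]<160)&(hsv[...,1]>100)&(np.hypot(x-480,y-420)<150)];print("purple",len(q),np.nanmedian(q,0))
E
```

```text
4.8 [499.5841681  250.85972665 402.02634106] [-3.14119357e+00  4.94056633e-04  1.52557040e+00] [ 0.35  0.3   1.56 -0.    1.28  0.39]
reader 10 16 [511.9 321.6  41.2] [479.1 304.4  38.8] [524.7 347.5  41.9] [501.9 325.9  40.3]
reader 60 2 [503.  327.1 115.2] [500.  312.2 115. ] [506.  342.  115.5] [503.  327.1 115.2]
reader 126 498 [502.1 326.9 131.8] [487.5 312.6 127.2] [516.1 341.3 134.9] [501.8 326.9 131.1]
cup 448 [469. 293.  15.] [535. 360.  27.] [501.8 326.5  20.9]
foot 11 ((457.8334655761719, 362.7597351074219), (23.537553787231445, 0.27909836173057556), 86.3137435913086)
purple 1049 [463.7497817  429.22719594 122.36030278]
```

View pics/w2.png

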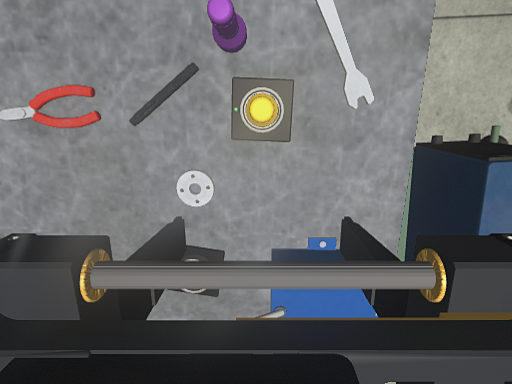

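The picture shows the reader's top at (262,108), centred in its cradle; measured (502,327), and the cup centre agrees. Descend and grip.

Call:
jog_arm(
  motion=[
    [0,0,0,38,-0.5,40,95],
    [0,0,0,38,-0.5,40,95],
    [0,0,0,0,0,40,95],
    [0,0,0,0,0,40,95],
    [0,0,0,0,0,40,95],
    [0,0,0,0,0,25,95],
    [0,0,0,0,0,18,95],
    [0,0,0,0,0,0,60],
    [0,0,0,0,0,0,25],
    [0,0,0,0,0,0,20],
  ],
)

```text
t: 6.1
eef_pos: [502.4, 327.2, 160.3]
tcp_rot: [3.14, -0.001, 1.525]
ft_force: [-0.1, -0.5, -0.3]
opening: 0.739
grip_force: 0.0
```

Call:
jog_arm(
  motion=[
    [0,0,0,0,0,0,10],
    [0,0,0,0,0,0,10],
    [0,0,0,0,0,0,10],
    [0,0,0,0,0,0,10],
  ],
)

```text
t: 6.6
eef_pos: [502.0, 327.1, 159.2]
tcp_rot: [-3.142, 0.0, 1.525]
ft_force: [0.4, 1.0, 1.1]
opening: 0.322
grip_force: 1.6
```

Call:
jog_arm(
  motion=[
    [0,0,0,0,0,0,10],
    [0,0,0,0,0,0,10],
    [0,0,0,0,0,-20,10],
    [0,0,0,0,0,-40,10],
    [0,0,0,0,0,-40,10],
    [0,0,0,0,0,-40,10],
    [0,0,0,0,0,-30,10],
    [0,0,0,0,0,0,10],
  ],
)

```text
t: 7.6
eef_pos: [502.3, 327.2, 330.9]
tcp_rot: [3.138, -0.002, 1.525]
ft_force: [-0.6, 0.3, -2.5]
opening: 0.313
grip_force: 30.0
```

Call:
jog_arm(
  motion=[
    [0,0,0,-20,1,0,10],
    [0,0,0,-40,1.5,0,10],
    [0,0,0,-45,1.5,0,10],
    [0,0,0,-45,1.5,0,10],
    [0,0,0,-45,1.5,0,10],
    [0,0,0,-45,1.5,0,10],
    [0,0,0,-45,1,0,10],
    [0,0,0,-40,1,0,10],
    [0,0,0,-26,1,0,10],
    [0,0,0,0,0,0,10],
  ],
)

```text
t: 8.85
eef_pos: [496.7, -25.9, 327.8]
tcp_rot: [-3.139, -0.0, 1.522]
ft_force: [-0.6, -0.3, -2.7]
opening: 0.312
grip_force: 30.0
```

Call:
jog_arm(
  motion=[
    [-6,0,0,0,0,0,10],
    [-6,0,0,0,0,0,10],
    [-6,0,0,0,0,0,10],
    [-5,0,0,0,0,0,10],
    [-2.2,0,0,0,0,0,10],
    [0,0,0,0,0,0,10],
    [0,0,0,0,0,0,10],
  ],
)

```text
t: 9.72
eef_pos: [497.4, -23.8, 328.8]
tcp_rot: [2.703, -0.0, 1.525]
ft_force: [0.6, 0.5, -2.0]
opening: 0.316
grip_force: 30.0
```

```bash
python3 - <<'E'
from h import *
s=env.state();Rm=R.from_euler("xyz",s["tcp_rot"]).as_matrix()
print(s["t"],s["eef_pos"],s["tcp_rot"],Rm[:,2],s["grip_force"])
w=s["eef_pos"]+Rm@[0,0,153.2];pl=np.array([592.5,-28,116.5]);n=R.from_euler("zy",[-.044,-.44]).as_matrix()[:,2]
B=R.from_euler("ZY",[-.044,-.44]).as_matrix();print("window in plate",B.T@(w-pl),"ang",np.arccos(-B[:,2]@Rm[:,2]))
P=None
for c in ["side","scene"]:
    im=env.read_camera(c);cv2.imwrite(f"pics/r_{c}.png",im["color"][...,::-1])
    P=cloud(im);hsv=cv2.cvtColor(im["color"],cv2.COLOR_RGB2HSV)
    m=(hsv[...,0]>18)&(hsv[...,0]<35)&(hsv[...,1]>140)&(np.linalg.norm(P-(w+[-20,0,40]),axis=2)<100);q=P[m]
    L=(q-w)@B;print(c,len(q),L.min(0).round(),L.max(0).round(), L[L[:,2]<34].mean(0) if (L[:,2]<34).any() else "")
cv2.imwrite("pics/rs.png",cv2.resize(cv2.imread("pics/r_side.png")[60:260,150:350],None,fx=2.8,fy=2.8))
E
```

```text
9.725 [497.3886454  -23.79244382 328.82198974] [ 2.70334666e+00 -1.49301247e-04  1.52547634e+00] [ 0.42392228 -0.01908998 -0.90549736] 29.9725278042024
window in plate [ 4.03125916e+00 -4.51672788e-02  7.94502232e+01] ang 0.0018049127514591678
side 381 [-25. -11.   0.] [ 20.  29. 130.] [-4.26278336 18.47576534 19.3855105 ]
scene 457 [-26. -11.   6.] [ 23.  26. 132.] [ 0.34072872 18.65528959 23.30045383]
```

View pics/rs.png

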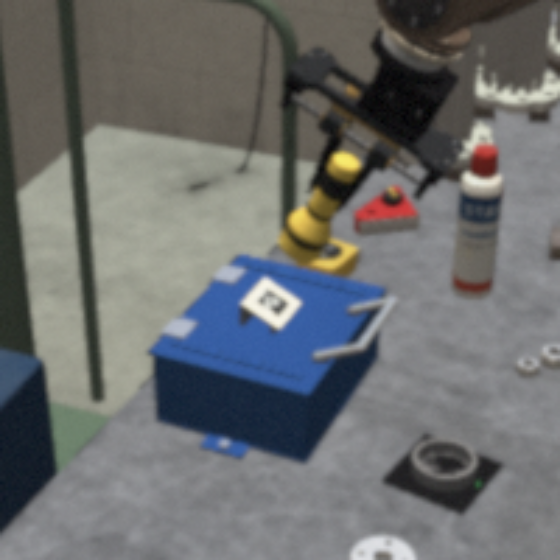

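The reader (crop ~(325,215)) points at the plate (272,302), square to it; offset 4 mm in x and 79 mm away. I correct slightly and hold.

Call:
jog_arm(
  motion=[
    [0,0,0,0,-2,5,10],
    [0,0,0,0,-2,4,10],
    [0,0,0,0,0,0,10],
    [0,0,0,0,0,0,10],
    [0,0,0,0,0,0,10],
    [0,0,0,0,0,0,10],
    [0,0,0,0,0,0,10],
    [0,0,0,0,0,0,10],
    [0,0,0,0,0,0,10],
    [0,0,0,0,0,0,10],
  ],
)

```text
t: 11.08
eef_pos: [497.7, -24.1, 319.4]
tcp_rot: [2.702, 0.0, 1.525]
ft_force: [-0.4, -0.2, -2.3]
opening: 0.311
grip_force: 30.0
```

Call:
jog_arm(
  motion=[
    [0,0,0,0,0,0,10],
    [0,0,0,0,0,0,10],
    [0,0,0,0,0,0,10],
    [0,0,0,0,0,0,10],
    [0,0,0,0,0,0,10],
    [0,0,0,0,0,0,10],
    [0,0,0,0,0,0,10],
    [0,0,0,0,0,0,10],
    [0,0,0,0,0,0,10],
    [0,0,0,0,0,0,10],
  ],
)

```text
t: 12.32
eef_pos: [497.7, -24.1, 319.4]
tcp_rot: [2.702, 0.0, 1.525]
ft_force: [-0.3, 0.7, -1.6]
opening: 0.316
grip_force: 30.0
```

Call:
jog_arm(
  motion=[
    [6,0,0,0,0,-12,10],
    [6,0,0,0,0,0,10],
    [6,0,0,0,0,0,10],
    [5,0,0,0,0,0,10],
    [2.2,0,0,0,0,0,10],
    [0,0,0,0,0,0,10],
    [0,0,0,0,0,0,10],
  ],
)

```text
t: 13.2
eef_pos: [492.6, -23.8, 330.2]
tcp_rot: [3.141, 0.0, 1.525]
ft_force: [0.3, 0.2, -2.1]
opening: 0.311
grip_force: 30.0
```

Call:
jog_arm(
  motion=[
    [0,0,0,20,-0.5,0,10],
    [0,0,0,40,-0.8,0,10],
    [0,0,0,45,-0.8,0,10],
    [0,0,0,45,-0.8,0,10],
    [0,0,0,45,-0.8,0,10],
    [0,0,0,45,-0.8,0,10],
    [0,0,0,45,-0.8,0,10],
    [0,0,0,40,-0.8,0,10],
    [0,0,0,26,-0.6,0,10],
    [0,0,0,0,0,0,10],
  ],
)

```text
t: 14.45
eef_pos: [501.5, 328.4, 329.9]
tcp_rot: [3.141, -0.0, 1.527]
ft_force: [1.0, -0.2, -2.4]
opening: 0.312
grip_force: 30.0
```

Call:
jog_arm(
  motion=[
    [0,0,0,0,0,30,10],
    [0,0,0,0,0,40,10],
    [0,0,0,0,0,35,10],
    [0,0,0,0,0,20,10],
    [0,0,0,0,0,0,10],
    [0,0,0,0,0,0,10],
  ],
)

```text
t: 15.2
eef_pos: [502.3, 326.8, 206.2]
tcp_rot: [3.14, -0.001, 1.525]
ft_force: [0.7, -0.8, -1.4]
opening: 0.313
grip_force: 30.0
```

Call:
jog_arm(
  motion=[
    [0,0,0,0,0,15,10],
    [0,0,0,0,0,12,10],
    [0,0,0,0,0,10,10],
    [0,0,0,0,0,6,10],
    [0,0,0,0,0,2,10],
    [0,0,0,0,0,0,10],
    [0,0,0,0,0,0,10],
  ],
)

```text
t: 16.08
eef_pos: [502.1, 327.1, 160.5]
tcp_rot: [3.141, -0.0, 1.525]
ft_force: [0.6, 0.2, -1.5]
opening: 0.311
grip_force: 30.0
```

Call:
jog_arm(
  motion=[
    [0,0,0,0,0,1.2,10],
    [0,0,0,0,0,0,10],
    [0,0,0,0,0,0,40],
    [0,0,0,0,0,0,60],
    [0,0,0,0,0,0,95],
    [0,0,0,0,0,0,95],
    [0,0,0,0,0,0,95],
    [0,0,0,0,0,0,95],
  ],
)

```text
t: 17.08
eef_pos: [502.0, 327.1, 159.0]
tcp_rot: [3.142, 0.0, 1.525]
ft_force: [0.2, 0.1, 0.4]
opening: 0.885
grip_force: 0.0
```

Call:
jog_arm(
  motion=[
    [0,0,0,0,0,0,95],
    [0,0,0,0,0,-20,95],
    [0,0,0,0,0,-40,95],
    [0,0,0,0,0,-40,95],
    [0,0,0,0,0,-40,95],
    [0,0,0,0,0,-30,95],
    [0,0,0,-40,0,-20,95],
    [0,0,0,-36,0,-20,95],
    [0,0,0,0,0,0,95],
    [0,0,0,0,0,0,95],
  ],
)

```text
t: 18.32
eef_pos: [498.5, 251.4, 368.7]
tcp_rot: [-3.141, -0.0, 1.525]
ft_force: [0.7, 0.1, -0.0]
opening: 1.001
grip_force: 0.0
```

```bash
python3 - <<'E'
from h import *
s=env.state();print(s["t"],s["eef_pos"],s["tcp_rot"])
im=env.read_camera("wrist");P=cloud(im)
hsv=cv2.cvtColor(im["color"],cv2.COLOR_RGB2HSV)
x,y,z=P[...,0],P[...,1],P[...,2]
m=(hsv[...,0]>18)&(hsv[...,0]<35)&(hsv[...,1]>140)&(np.hypot(x-500,y-332)<60)
q=P[m&(z>126)&(z<140)];print("top",len(q),q.mean(0).round(1),((q.min(0)+q.max(0))/2).round(1))
c=(hsv[...,1]<70)&(hsv[...,2]>90)&(z>15)&(z<32)&(np.hypot(x-500,y-332)<60);q=P[c]
print("cup",len(q),((q.min(0)+q.max(0))/2).round(1))
cv2.imwrite("pics/w3.png",im["color"][...,::-1])
E
```

```text
18.325 [498.4581415  251.35442157 368.74956964] [-3.14146057e+00 -1.69187873e-06  1.52481489e+00]
top 602 [502.6 326.9 131.9] [502.6 326.6 130.6]
cup 520 [502.2 326.7  21.3]
```

View pics/w3.png

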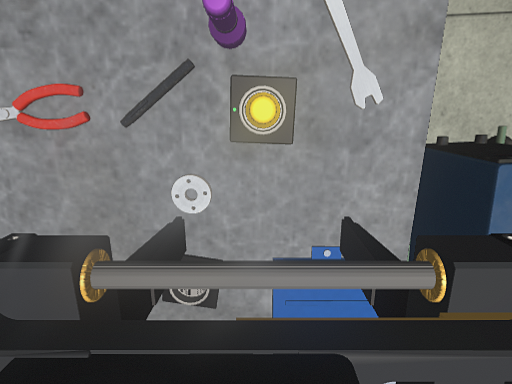

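The reader stands centred in its cradle (263,109). Now the handle.

Call:
jog_arm(
  motion=[
    [0,0,0,-25,-2,0,60],
    [0,0,0,-50,-3,0,60],
    [0,0,0,-50,-3,0,60],
    [0,0,0,-50,-3,0,60],
    [0,0,0,-50,-3,0,60],
    [0,0,0,-35,-2,0,60],
    [0,0,0,-15.5,-1,0,60],
    [0,0,0,0,0,40,60],
    [0,0,0,0,0,40,60],
    [0,0,0,0,0,0,60],
  ],
)

```text
t: 19.62
eef_pos: [468.5, -22.4, 287.0]
tcp_rot: [-3.136, -0.001, 1.526]
ft_force: [-1.0, 0.2, 1.2]
opening: 0.628
grip_force: 0.0
```

Call:
jog_arm(
  motion=[
    [0,0,0,0,0,40,60],
    [0,0,0,0,0,35,60],
    [0,0,0,0,0,20,60],
    [0,0,0,0,0,9,60],
    [0,0,0,0,0,0,60],
    [0,0,0,0,0,0,60],
  ],
)

```text
t: 20.38
eef_pos: [469.4, -23.2, 186.0]
tcp_rot: [3.14, 0.0, 1.525]
ft_force: [0.4, 0.1, 0.9]
opening: 0.634
grip_force: 0.0
```

```bash
python3 - <<'E'
from h import *
s=env.state();print(s["t"],s["eef_pos"],s["tcp_rot"],s["ft_force"],s["opening"])
im=env.read_camera("side");cv2.imwrite("pics/h1.png",cv2.resize(im["color"][100:260,170:350,::-1],None,fx=3.3,fy=3.3,interpolation=cv2.INTER_CUBIC))
E
```

```text
20.375 [469.43571648 -23.2000739  186.04073562] [3.13994583e+00 2.87421888e-04 1.52541721e+00] [0.39610086 0.09164748 0.85219427] 0.6336891588693235
```

View pics/h1.png

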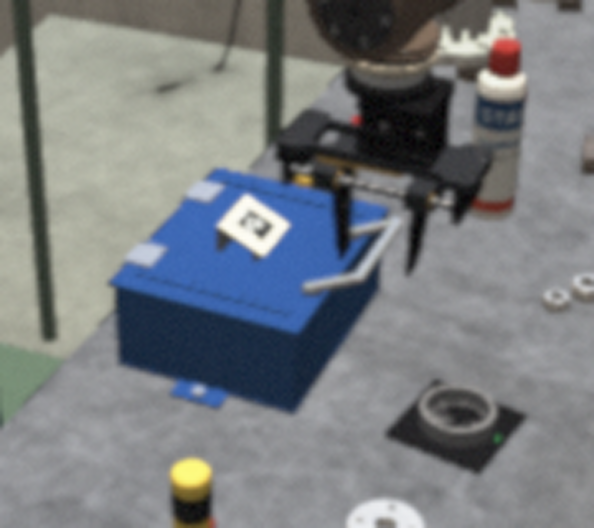

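The fingers at (342,225) and (412,240) straddle the bar (375,255) between the legs. Lower 2 mm and close.

Call:
jog_arm(
  motion=[
    [0,0,0,0,0,2,30],
    [0,0,0,0,0,0,20],
    [0,0,0,0,0,0,10],
    [0,0,0,0,0,0,5],
    [0,0,0,0,0,0,0],
    [0,0,0,0,0,0,0],
    [0,0,0,0,0,0,0],
    [0,0,0,0,0,0,0],
  ],
)

```text
t: 21.42
eef_pos: [469.0, -23.3, 183.0]
tcp_rot: [3.141, 0.0, 1.525]
ft_force: [1.7, 0.7, 0.1]
opening: 0.099
grip_force: 30.0
```

Call:
jog_arm(
  motion=[
    [0,0,0,0,1.8,-9.4,0],
    [0,0,0,0,1.9,-9.4,0],
    [0,0,0,0,2.6,-9.2,0],
    [0,0,0,0,2.6,-9.2,0],
    [0,0,0,0,3.4,-9,0],
    [0,0,0,0,3.4,-8.9,0],
    [0,0,0,0,4.2,-8.6,0],
    [0,0,0,0,4.2,-8.6,0],
    [0,0,0,0,4.9,-8.2,0],
    [0,0,0,0,4.9,-8.2,0],
  ],
)

```text
t: 22.68
eef_pos: [501.7, -24.8, 272.2]
tcp_rot: [-3.138, 0.0, 1.525]
ft_force: [-9.2, -2.9, 1.7]
opening: 0.098
grip_force: 30.0
```

Call:
jog_arm(
  motion=[
    [0,0,0,0,5.6,-7.8,0],
    [0,0,0,0,5.6,-7.7,0],
    [0,0,0,0,6.3,-7.3,0],
    [0,0,0,0,6.3,-7.2,0],
    [0,0,0,0,6.8,-6.7,0],
    [0,0,0,0,6.9,-6.6,0],
    [0,0,0,0,7.4,-6.1,0],
    [0,0,0,0,7.4,-6,0],
    [0,0,0,0,0,0,0],
    [0,0,0,0,0,0,0],
  ],
)

```text
t: 23.92
eef_pos: [553.5, -27.2, 329.4]
tcp_rot: [-3.139, 0.001, 1.526]
ft_force: [-18.5, -1.8, 21.1]
opening: 0.098
grip_force: 30.0
```

Call:
jog_arm(
  motion=[
    [0,0,0,0,0,0,0],
    [0,0,0,0,0,0,0],
    [0,0,0,0,0,0,0],
    [0,0,0,0,0,0,0],
  ],
)

```text
t: 24.42
eef_pos: [553.5, -27.2, 329.4]
tcp_rot: [-3.139, 0.001, 1.525]
ft_force: [-18.8, -2.2, 19.5]
opening: 0.097
grip_force: 30.0
```

```bash
python3 - <<'E'
from h import *
s=env.state();print(s["t"],s["eef_pos"],s["tcp_rot"],s["ft_force"],s["opening"],s["grip_force"])
im=env.read_camera("scene");P=cloud(im);hsv=cv2.cvtColor(im["color"],cv2.COLOR_RGB2HSV)
x,y,z=P[...,0],P[...,1],P[...,2]
blue=(hsv[...,0]>100)&(hsv[...,0]<125)&(hsv[...,1]>150)&(x>530)&(x<680)&(np.abs(y+25)<100)&(z>110)&(z<230)
q=P[blue];q=q[np.abs(q[:,1]+25)<100];n=np.linalg.svd(q-np.median(q,0),full_matrices=False)[2][2];n*=np.sign(n[2]);print("lid",len(q),n,np.arctan2(-n[0],n[2]))
m=(hsv[...,0]>18)&(hsv[...,0]<35)&(hsv[...,1]>140)&(np.hypot(x-502,y-327)<60)&(z>124)
print("reader top",P[m].mean(0))
cv2.imwrite("pics/e1.png",cv2.resize(im["color"][60:340,150:400,::-1],None,fx=2.1,fy=2.1))
E
```

```text
24.425 [553.45089406 -27.22701373 329.3902913 ] [-3.13931753e+00  8.47339950e-04  1.52548637e+00] [-18.75913355  -2.1974582   19.50517719] 0.09740990243050421 30.000003576278687
lid 584 [ 0.66636685 -0.03518687  0.74479333] -0.7298793914836192
reader top [500.9483677  328.19471021 129.48313172]
```

View pics/e1.png

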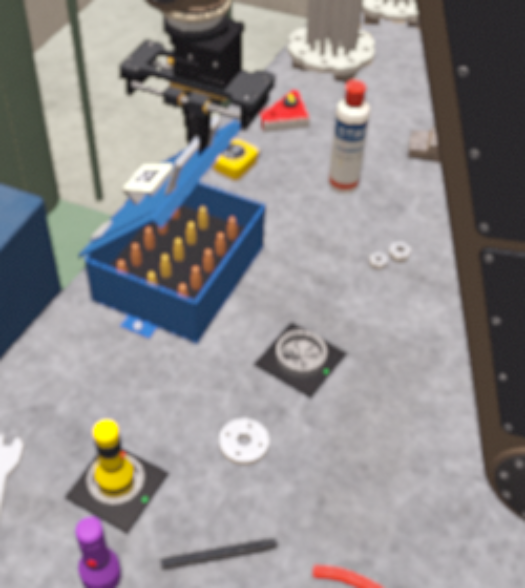

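The lid is up (crop ~(165,195)), held at the bar, reader upright in its cradle; measured angle ~0.73 against 0.79 from kinematics. I nudge toward the middle and relieve the radial push.

Call:
jog_arm(
  motion=[
    [0,0,0,0,1.4,-2.4,0],
    [0,0,0,0,1.4,-2.4,0],
    [0,0,0,0,0,0,0],
    [0,0,0,0,0,0,0],
    [0,0,0,0,0,0,0],
    [0,0,0,0,0,0,0],
    [0,0,0,0,0,0,0],
    [0,0,0,0,0,0,0],
  ],
)

```text
t: 25.48
eef_pos: [557.4, -27.4, 332.6]
tcp_rot: [-3.141, 0.001, 1.525]
ft_force: [-7.0, -3.2, 3.7]
opening: 0.097
grip_force: 30.0
```

```bash
python3 - <<'E'
from h import *
s=env.state();print(s["t"],s["eef_pos"],s["ft_force"],s["grip_force"],s["qvel"].round(3))
im=env.read_camera("scene");P=cloud(im);hsv=cv2.cvtColor(im["color"],cv2.COLOR_RGB2HSV)
x,y,z=P[...,0],P[...,1],P[...,2]
q=P[(hsv[...,0]>100)&(hsv[...,0]<125)&(hsv[...,1]>150)&(x>540)&(x<680)&(y<70)&(y>-110)&(z>110)&(z<230)]
for _ in range(4):
    c=q.mean(0);n=np.linalg.svd(q-c,full_matrices=False)[2][2];d=abs((q-c)@n);q=q[d<max(3,2*np.median(d))]
print(len(q),np.arctan2(abs(n[0]),abs(n[2])))
E
```

```text
25.475 [557.40739494 -27.44625937 332.57509844] [-6.95631182 -3.15351917  3.72715155] 29.997464418411255 [ 0.002  0.001 -0.001 -0.001 -0.001  0.001]
339 0.7831658847997301
```

The lid now measures 0.78 rad and is still. I'm handing the job in.

```bash
python3 -c "
from cell import env
print(env.job_done())"
```

```text
the job is handed in; nothing more can be done
None
```

I held the reader square to the code for about 2.4 s and stood it back centred in its cradle, then raised the lid to about 0.78 rad (45°), which the gripper held by the handle as I handed in at about 25.5 s; the hand-in gave no verdict.

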